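Open the chuck-jaw case on the turner's bench

ROBOT

A 6-joint arm with a two-finger parallel gripper is mounted at the origin on the work surface. World frame = base frame: x ahead of the robot, y to its left, z up, the work surface at z = 0. Lengths are in mm, angles in rad, forces in N, time in s.
With the tool pointing down it reaches from about 350 to 875 mm from the base axis. Payload 4.2 kg.
Tool frame: the origin (TCP) lies midway between the tips of the shut fingers; the grasp point (between the pads) lies 19 mm behind it; z points along the fingers, y is the line along which they close (so a half turn about z gives the same grasp; the last joint's range is limited). The gripper opens to 85 mm and grips with 20 to 120 N. Pads are 22 mm wide; open, the fingers measure 114 mm over their backs; the gripper's body (76 mm by 85 mm) begins 54 mm behind the grasp point. The pads swing forward as they close: fully open they stand 13 mm farther back than shut.
Start: joints at [1.504, 0.385, 0.008, 0, -1.194, -0.259], TCP at [200.009, 592.111, 231.312] pointing down, gripper open.
Joint ranges: [-3.14, 3.14], [-1.21, 2.06], [-1.07, 1.41], [-3.16, 2.05], [-2.99, -0.16], [-3.1, 3.1]. Speed limits (rad/s): [2.79, 2.79, 3.14, 3.14, 3.14, 3.14].

INTERFACE

Orientations are given as a unit quaternion [x, y, z, w].
In Python, from bench import arm, eyes, nets gives the robot as it stands.
- The arm moves only by the tool apply_moves, never from a script. Its arguments are lists of equal length, an entry for each row: "delta_rot": the turn, a rotation vector about the tool's x, y, z as a fraction of full scale, a list of three; "xyz": the shift along the tool's x, y, z as a fraction of full scale, a list of three; "hand": the gripper command: -1 is fully open, 1 is shut, values between are in proportion. In form: {"delta_rot": [[ax, ay, az], ...], "xyz": [[dx, dy, dz], ...], "hand": [hand, ...]}. A call has 1 to 20 rows; each row shifts and turns the commanded pose from where the row before left it, along the tool's axes as they then stand; what a row does not reach is not made up. Full scale, the value 1, is 0.025 m for a shift and 6 degrees for a turn. A row lasts 1/12 s, in which the tool goes at most 41.7 mm and 7.16 degrees, less where a joint would pass 70% of its speed; a pose out of reach is approached as far as the arm can. A call with a number of a shift or a turn outside -1 to 1 is refused whole. A call with a gripper value outside its range is refused whole. The fingers move at their own pace and stop on an object; the grip force is fixed at half the most. Time passes only in rows, so rows that do not move let the fingers close. It gives the time, the measured TCP pose, the force, the opening and the grip force at its end, in the units of the state.
- arm.read_state(): the state, without advancing time (a new reading comes with each control period).
- eyes.get_image(name): name is "scene" or "top" or "wrist"; returns a dict with "frame" (420x560x3 uint8, red, green, blue), "range_z" (420x560 float32, mm along the optical axis (not along the pixel's ray), 0 where there is no reading), "camera_matrix" (3x3 intrinsics, pixels), "R" (3x3) and "t" (3): a world point X has camera coordinates R X + t; the wrist camera has in their place "hand_eye" (4x4, takes a point from camera to tool coordinates, whose origin is the TCP and whose axes are the flange's). Camera axes: x right, y down, z forward; pixel columns grow to the right and rows downward; lengths in mm; the calibration is good to about 2 mm. A picture is of the moment at which its call begins: read the wrist's pose just before it.
- arm.job_done(): hands the job in; it is judged then, once.
Trained networks look in a picture, given as the dict that the camera call returned (one of the last four; its "shot" number tells which), for a name from the list of things; names that differ only in an ending like _2 or _b are one class to them, and where a whole thing is asked for, a point or a joint stands for the part that bears it (a point fixed in the world has none). Each returns a list of dicts, best first, with "score" (0 to 1); they miss things now and then, are a little off and sometimes report something else, mostly with a low value. They report only what shows in the picture. A call takes as long as a camera call. They do not tell look-alikes from the thing itself.
- nets.look_for(name, picture): "bbox" ([left, top, right, bottom] in pixels, round what is visible of it).
- nets.masks_of(name, picture): "region" (420x560 bool, what is visible of it) and "bbox" ([left, top, right, bottom] in pixels, round what is visible of it).
The state is a dict: "clock": time; "joints": joint angles; "joint_vel": joint speeds; "joint_efforts": joint torques, N m; "position": TCP position; "ee_rot": TCP orientation; "contact_force": force on the tool from outside, world axes, zero at the start; "wrist_torque": the same for the moment, N m; "gripper_width": finger opening in mm; "grasp_force": force on a finger pad.
Only numpy, scipy, OpenCV 4.12 (cv2) and the standard library are available. Lean on these libraries where they do the work, as an engineer would, in place of code of your own. Each camera call takes 0.05 s, during which the arm holds its last target. There are 200 camera calls.

TASK

On the wood turner's bench stand two grey steel cases; the lathe jaws needed now are in the wider one. Flip its toggle latch fully open by pressing the latch's tab down, then lift its lid by the bar handle until the lid stands open at 60 degrees or more, and let go. Leave the narrower case latched, and do not push the bottle or the bowl about.

Things in the scene. Friction and masses are not known exactly. Their poses are not given: they have to be found in the camera images.
- case: The case to open: grey sheet steel, 150 deep (x), 220 wide (y), 110 high with the lid shut (lid: z 90 to 110), fixed. Origin: centre of its underside; z up; its front, with the latch, looks to its own -x, roughly towards the robot. Lid hinge axis: along y at x = +75, z = 90, at the back.
- case_tab (a point): End of the latch's tab, on its middle. The latch is a bright steel lever at the middle of the case's front, pivot along y at x = -84, z = 72 in the case's frame. The tab is 36 wide, 4 thick; closed, it juts forwards and up at 30 degrees to this point (x = -129, z = 98). A claw above the pivot holds the lid and swings out forwards as the tab is pressed down.
- case_handle (a point): Middle of the lid's handle: a round steel bar 12 thick, 100 long along the case's y, 38 above the lid's top, on a post at each end; lid shut: x = -20, y = 0, z = 148 in the case's frame, so 95 in front of the hinge axis and 58 above it. Pinched across x, the bar turns between the fingers as the lid rises, so they can stay pointing down.
- case_latch (a joint): Angle of the wider case's latch, rad: 0 closed, 1.7 fully open (tab hanging down). An over-centre spring holds it at either end: from closed, about 5 N downwards on the tab's end starts it, growing easier; past 0.45 (tab about level, its end some 22 mm lower) it flips open by itself.
- case_lid (a joint): Angle of the wider case's lid, rad: 0 closed, up to 1.75; turns about the case's +y axis, so that the front edge and handle rise and go backwards to the case's +x. Held shut by the latch until that is open. The hinge is stiff (lifting takes about 7 N at the handle) and the lid stays where it is left.
- small_case: The other case, to be left latched: alike but 150 wide, with its handle bar 80 long; same depth, height, latch and frame. Fixed; stands to the left or the right of the wider one.
- small_case_latch (a joint): Angle of the narrower case's latch, rad, 0 closed; to be left closed.
- bottle: Loose white plastic glue bottle with a black cap, 52 in diameter, 140 high, standing behind the cases. Origin: centre of its underside.
- bowl: Loose turned pale wooden bowl, 120 across, 55 high, on the bench at the robot's left. Origin: centre of its underside.
There are look-alikes about, which are no part of the job. Leave any red or yellow look-alike of the small_case alone.

How it is judged:
By the outcome, as a careful person would: the job done as asked, in the order asked, and still so for the second after the job is handed in, with the robot touching nothing.
It also fails if it takes over 51 s, if anything falls off the work surface, if the arm or the gripper's body presses on something with over 40 N, if the wrist force passes 120 N, or if a joint passes its speed limit or range.

## Working session

There is one attempt and no reset: what is moved stays moved. The work goes in short steps, Python scripts to look and compute and a tool call to move; the robot and the scene stay as the last step left them, time stands still between calls to the robot, and variables do not carry over. Pictures are saved under pics/ and viewed, at most 10 in all, crops included, and the job is handed in when it is done.

Besides the shell and the picture viewer there is one more tool, called after ">>>" as a command line: name --argument value ..., lists and objects as JSON in quotes. apply_moves: Moves the arm, as the interface text tells. Its arguments: {"type":"object","properties":{"delta_rot":{"type":"array"},"xyz":{"type":"array"},"hand":{"type":"array"}},"required":["delta_rot","xyz","hand"]}

```bash
mkdir -p pics
python3 - <<'E'
from bench import arm, eyes, nets
import numpy as np, cv2
s=arm.read_state(); print(s)
ims=[]
for n in ["scene","top"]:
    p=eyes.get_image(n); np.savez(f"{n}.npz",**{k:np.array(v) for k,v in p.items()})
    im=cv2.cvtColor(p["frame"],cv2.COLOR_RGB2BGR); ims.append(im)
    cv2.imwrite(f"pics/{n}.png",im)
    K=np.array(p["camera_matrix"]);R=np.array(p["R"]);t=np.array(p["t"])
    for name in ["case","small_case","case_tab","case_handle","bottle","bowl"]:
        for d in nets.masks_of(name,p)[:3]:
            m=d["region"]&(p["range_z"]>0); v,u=np.nonzero(m); z=p["range_z"][m]
            X=(np.linalg.inv(K)@np.stack([u*z,v*z,z])-t[:,None]); X=R.T@X
            print(n,name,round(d["score"],2),d["bbox"],np.median(X,1).round(),np.percentile(X,[2,98],axis=1).round().tolist())
E
```

```text
{'clock': 0.0, 'joints': array([ 1.50360440e+00,  3.85585772e-01,  6.61548316e-03, -5.09847229e-04,
       -1.19396281e+00, -2.58591757e-01]), 'joint_vel': array([ 0.00056491,  0.00132294, -0.00109882,  0.00197069,  0.00108108,
        0.00077185]), 'joint_efforts': array([ 1.94026499e-03, -3.92286515e+01,  1.88403636e+01,  4.18604091e+00,
       -4.63831821e-03,  1.29723432e-06]), 'position': array([199.82950202, 591.58348981, 230.19826958]), 'ee_rot': array([ 9.86746584e-01, -1.62265160e-01, -1.33764015e-04,  1.08613529e-03]), 'contact_force': array([ 0.99305196, -0.26854225,  0.17513249]), 'wrist_torque': array([-0.0055727 ,  0.05536195,  0.02672641]), 'grasp_force': 0.0, 'gripper_width': 85.62311364973993}
scene case 0.85 [265.1, 174.1, 352.6, 252.3] [616. 176. 108.] [[477.0, 68.0, 9.0], [675.0, 280.0, 150.0]]
scene small_case 0.94 [196.3, 133.2, 259.8, 207.8] [408.  -9. 107.] [[249.0, -82.0, 2.0], [454.0, 64.0, 150.0]]
scene small_case 0.76 [83.3, 271.1, 171.6, 367.1] [ 790. -347.  108.] [[659.0, -428.0, 3.0], [864.0, -262.0, 151.0]]
scene small_case 0.65 [166.9, 196.4, 235.4, 2
[... 912 characters left out ...]
 -427.0, 17.0], [848.0, -258.0, 152.0]]
top small_case 0.76 [271.7, 246.4, 333.1, 331.7] [368.  -6. 109.] [[255.0, -79.0, 82.0], [450.0, 65.0, 153.0]]
top small_case 0.56 [316.5, 166.7, 382.3, 247.7] [ 582. -128.  109.] [[472.0, -201.0, 34.0], [665.0, -51.0, 152.0]]
top case_tab 0.56 [216.4, 230.4, 232.9, 247.8] [481. 196.  94.] [[455.0, 178.0, 76.0], [505.0, 215.0, 109.0]]
top case_handle 0.67 [185.5, 164.4, 277.6, 235.4] [585. 181. 110.] [[508.0, 75.0, 99.0], [663.0, 289.0, 152.0]]
top bottle 0.68 [322.4, 123.1, 342.5, 145.9] [761. -87.  94.] [[746.0, -114.0, 8.0], [788.0, -66.0, 143.0]]
top bowl 0.93 [111.3, 208.3, 158.4, 248.5] [510. 461.  27.] [[457.0, 399.0, 3.0], [561.0, 505.0, 58.0]]
```

View pics/scene.png

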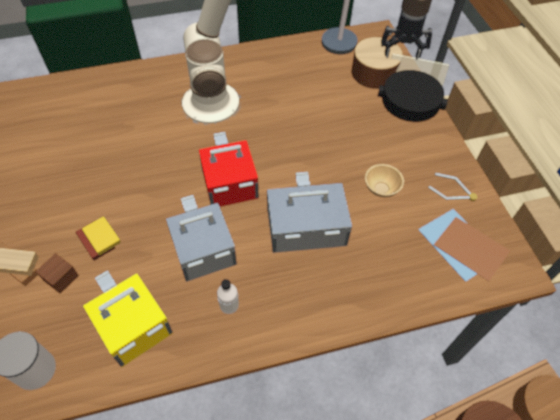

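View pics/top.png

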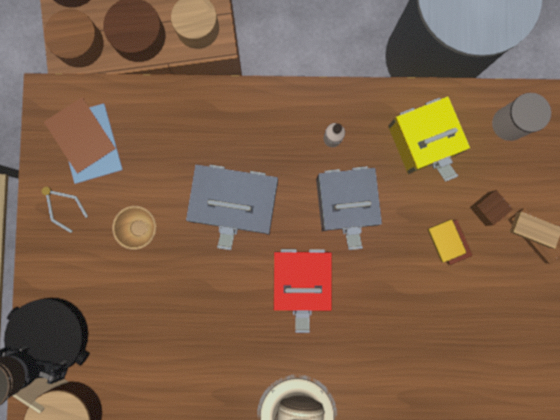

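The scene view shows the wide grey case at (308,217) with its tab at (302,178). In the top view the tab is at (226,238), the handle at (230,206), and the red look-alike is closer to the robot, to the right. Next I fit the case pose.

```bash
cat > h.py <<'E'
import numpy as np, cv2
def cloud(p):
    K=np.array(p["camera_matrix"]);R=np.array(p["R"]);t=np.array(p["t"])
    v,u=np.mgrid[0:420,0:560]; z=p["range_z"].astype(float).ravel()
    X=R.T@(np.linalg.inv(K)@np.stack([u.ravel()*z,v.ravel()*z,z])-t.reshape(3,1))
    return X.T[z>0]
E
python3 - <<'E'
from h import *
for n in ["scene","top"]:
    X=cloud(np.load(n+".npz"))
    b=(X[:,0]>430)&(X[:,0]<720)&(X[:,1]>50)&(X[:,1]<310)
    X=X[b]
    lid=X[(abs(X[:,2]-109)<5)&(X[:,0]>505)]
    print(n,"lid",cv2.minAreaRect(lid[:,:2].astype(np.float32)),lid[:,2].mean())
    h=X[X[:,2]>141]; print("handle",h.mean(0),cv2.minAreaRect(h[:,:2].astype(np.float32)),np.percentile(h[:,2],95))
    c=h[:,:2]-h[:,:2].mean(0); w,V=np.linalg.eigh(c.T@c); print("dir",V[:,1])
    t=X[(X[:,0]<490)&(X[:,2]>80)]; print("tab",t.mean(0),cv2.minAreaRect(t[:,:2].astype(np.float32)))
    t=t[t[:,0]<t[:,0].min()+6];print("end",t.mean(0),len(t))
E
```

```text
scene lid ((583.4929809570312, 180.8401641845703), (220.3528594970703, 161.62672424316406), 81.73579406738281) 109.00078782581693
handle [569.27588205 181.22425136 150.39675631] ((568.6149291992188, 183.16636657714844), (109.8976058959961, 17.25944709777832), 80.81267547607422) 155.44332892593087
dir [0.1474871  0.98906398]
tab [460.28463658 147.0005388   96.12680482] ((461.80157470703125, 130.93331909179688), (169.4423370361328, 35.19095230102539), 79.60724639892578)
end [433.72989644  57.8606545  108.96393749] 10
top lid ((582.6065063476562, 182.2921600341797), (220.43092346191406, 157.21627807617188), 81.68079376220703) 109.3913336104362
handle [565.9302358  183.80862551 152.27976936] ((566.3640747070312, 184.38673400878906), (110.69568634033203, 11.822103500366211), 81.89092254638672) 156.78386658218028
dir [0.1441529  0.98955543]
tab [464.39940425 166.6895224   95.88920694] ((461.7436828613281, 132.59381103515625), (169.8639678955078, 38.27836608886719), 79.86498260498047)
end [433.40329778  59.69172124 109.28745992] 21
```

>>> apply_moves --delta_rot '[[0,0,0],[0,0,0],[0,0,0],[0,0,0],[0,0,0],[0,0,0],[0,0,0],[0,0,0],[0,0,0],[0,0,0],[0,0,0],[0,0,0],[0,0,0],[0,0,0],[0,0,0],[0,0,0],[0,0,0],[0,0,0],[0,0,0],[0,0,0]]' --xyz '[[0.747,0.576,0.12],[0.747,0.576,0.12],[0.747,0.576,0.12],[0.747,0.576,0.12],[0.747,0.576,0.12],[0.747,0.576,0.12],[0.747,0.576,0.12],[0.747,0.576,0.12],[0.747,0.576,0.12],[0.747,0.576,0.12],[0.747,0.576,0.12],[0.747,0.576,0.12],[0.747,0.576,0.12],[0.747,0.576,0.12],[0.747,0.576,0.12],[0.747,0.576,0.12],[0.747,0.576,0.12],[0.747,0.576,0.12],[0.747,0.576,0.12],[0.747,0.576,0.12]]' --hand '[1,1,1,1,1,1,1,1,1,1,1,1,1,1,1,1,1,1,1,1]'

```text
clock: 2.37
position: [462.3, 198.7, 171.4]
ee_rot: [0.987, -0.162, 0.0, -0.0]
contact_force: [-0.0, 0.3, 0.1]
gripper_width: 0.3
grasp_force: 0.0
```

>>> apply_moves --delta_rot '[[0,0,1],[0,0,1],[0,0,1],[0,0,1],[0,0,1],[0,0,1],[0,0,1],[0,0,1],[0,0,1],[0,0,1],[0,0,1],[0,0,1],[0,0,1],[0,0,0.27],[0,0,0]]' --xyz '[[0,0,0],[0,0,0],[0,0,0],[0,0,0],[0,0,0],[0,0,0],[0,0,0],[0,0,0],[0,0,0],[0,0,0],[0,0,0],[0,0,0],[0,0,0],[0,0,0],[0,0,0]]' --hand '[1,1,1,1,1,1,1,1,1,1,1,1,1,1,1]'

```text
clock: 3.62
position: [461.8, 199.8, 171.5]
ee_rot: [-0.654, 0.756, -0.0, 0.0]
contact_force: [0.2, -0.5, 0.2]
gripper_width: -0.2
grasp_force: 0.0
```

Run:
```python
from h import *
from bench import arm, eyes, nets
from scipy.spatial.transform import Rotation as Ro
s=arm.read_state(); print(s["clock"],s["position"],s["joints"],Ro.from_quat(s["ee_rot"]).as_matrix().round(3))
p=eyes.get_image("wrist"); cv2.imwrite("pics/w1.png",p["frame"][:,:,::-1])
H=np.array(p["hand_eye"]); T=np.eye(4);T[:3,:3]=Ro.from_quat(s["ee_rot"]).as_matrix();T[:3,3]=s["position"];T=T@H
q=dict(p); q["R"]=T[:3,:3].T; q["t"]=-T[:3,:3].T@T[:3,3]
X=cloud(q)
yw=-8.3*np.pi/180; c=np.array([587,180.6]); cx=np.array([np.cos(yw),np.sin(yw)]); cy=np.array([-cx[1],cx[0]])
L=np.c_[(X[:,:2]-c)@cx,(X[:,:2]-c)@cy,X[:,2]]
t=L[(L[:,0]>-150)&(L[:,0]<-100)&(abs(L[:,1])<45)&(L[:,2]>75)&(L[:,2]<108)]
print("tab",len(t), len(t) and np.percentile(t,[1,50,99],axis=0).round(1))
h=L[(L[:,0]>-60)&(L[:,0]<30)&(abs(L[:,1])<75)&(L[:,2]>143)&(L[:,2]<165)]
print("handle",len(h), len(h) and np.percentile(h,[1,50,99],axis=0).round(1))
```

```text
3.6167 [461.76479608 199.76590558 171.50641864] [ 7.31523524e-01  2.33549303e-01 -3.74495523e-01  1.43083939e-05
 -9.62302380e-01 -8.76598124e-01] [[-0.145 -0.989  0.   ]
 [-0.989  0.145  0.   ]
 [-0.    -0.    -1.   ]]
tab 3013 [[-134.2  -19.8   83.1]
 [-118.3   -3.    93.8]
 [-100.4   15.7  103.4]]
handle 6489 [[-28.1 -56.8 144.3]
 [-24.8 -10.9 153.3]
 [-17.3  49.6 155.6]]
```

View pics/w1.png

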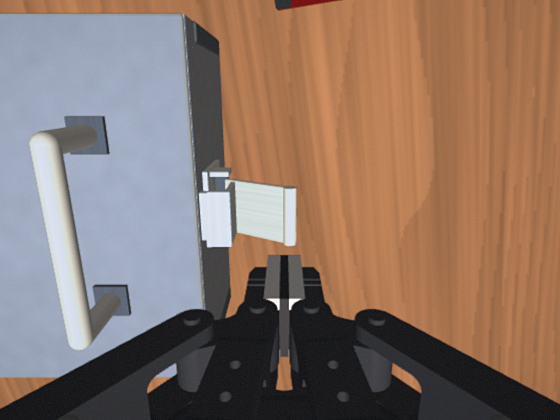

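The wrist view shows the closed latch tab at (265,210) and the fingers lined up just in front of its end. I press down now.

>>> apply_moves --delta_rot '[[0,0,0],[0,0,0],[0,0,0],[0,0,0],[0,0,0],[0,0,0],[0,0,0],[0,0,0],[0,0,0],[0,0,0],[0,0,0],[0,0,0],[0,0,0],[0,0,0]]' --xyz '[[-0.1,0,0.68],[0,0,0.68],[0,0,0.68],[0,0,0.68],[0,0,0.2],[0,0,0.2],[0,0,0.2],[0,0,0.2],[0,0,0.2],[0,0,0.2],[0,0,0.2],[0,0,0.2],[0,0,0],[0,0,0]]' --hand '[1,1,1,1,1,1,1,1,1,1,1,1,1,1]'

```text
clock: 4.83
position: [456.8, 202.0, 60.2]
ee_rot: [-0.653, 0.757, 0.003, -0.004]
contact_force: [-14.0, 11.5, -4.3]
gripper_width: 0.3
grasp_force: 7.4
```

Run:
```python
from h import *
from bench import arm, eyes
p=eyes.get_image("wrist"); q=eyes.get_image("scene")
a=p["frame"][:,:,::-1]; b=cv2.resize(q["frame"][130:270,240:400,::-1],(480,420))
cv2.imwrite("pics/w2.png",cv2.resize(np.hstack([a,b]),(800,323)))
```

```text
(no output)
```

View pics/w2.png

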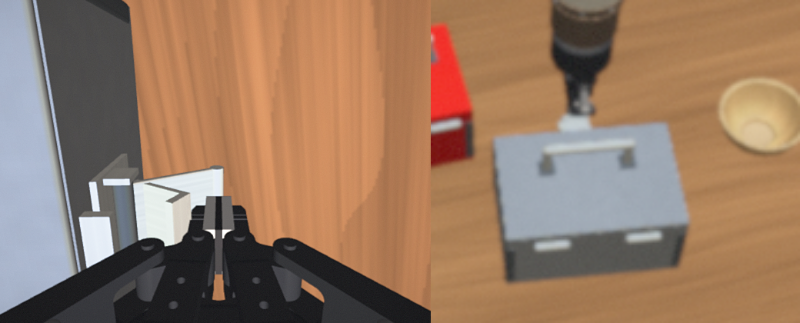

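The fingers are at (217,200) with the tab pressed past level, and the claw seems to be leaning on the fingers. I back away forwards.

>>> apply_moves --delta_rot '[[0,0,0],[0,0,0],[0,0,0],[0,0,0],[0,0,0],[0,0,0],[0,0,0],[0,0,0],[0,0,0]]' --xyz '[[0,0.4,0],[0,0.4,0],[0,0.4,0],[0,0.8,0],[0,0.8,-0.5],[0,0,-1],[0,0,-1],[0,0,-1],[0,0,-1]]' --hand '[1,1,1,1,1,1,1,1,1]'

```text
clock: 5.68
position: [392.2, 212.0, 177.3]
ee_rot: [-0.654, 0.756, -0.0, 0.0]
contact_force: [0.4, 0.6, 0.6]
gripper_width: 0.0
grasp_force: 0.0
```

Run:
```python
from h import *
from bench import arm, eyes
p=eyes.get_image("wrist"); q=eyes.get_image("top")
a=p["frame"][:,:,::-1]; b=cv2.resize(q["frame"][150:270,160:300,::-1],(490,420))
cv2.imwrite("pics/w3.png",cv2.resize(np.hstack([a,b]),(800,320)))
```

```text
(no output)
```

View pics/w3.png

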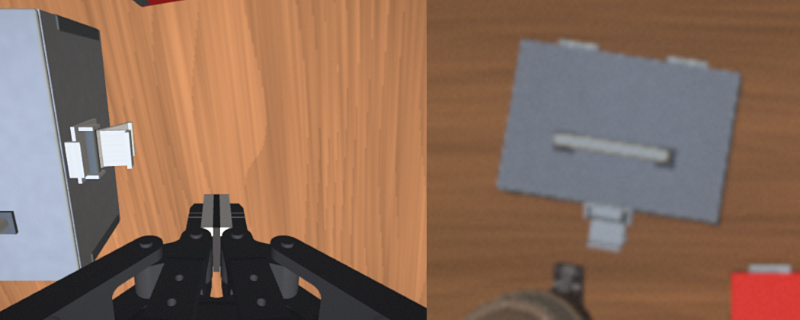

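The wrist view now shows the tab at (115,148), shorter than before, so it may have dropped or jammed. I check its height from depth.

```bash
cat >> h.py <<'E'
from scipy.spatial.transform import Rotation as Ro
def wrist(s,p):
    T=np.eye(4);T[:3,:3]=Ro.from_quat(s["ee_rot"]).as_matrix();T[:3,3]=s["position"];T=T@np.array(p["hand_eye"])
    q=dict(p); q["R"]=T[:3,:3].T; q["t"]=-T[:3,:3].T@T[:3,3]; return q
yw=-8.3*np.pi/180; c=np.array([587,180.6]); cx=np.array([np.cos(yw),np.sin(yw)]); cy=np.array([-cx[1],cx[0]])
def loc(X): return np.c_[(X[:,:2]-c)@cx,(X[:,:2]-c)@cy,X[:,2]]
E
python3 - <<'E'
from h import *
from bench import arm, eyes
s=arm.read_state(); ps={"w":wrist(s,eyes.get_image("wrist")),"top":eyes.get_image("top"),"top0":np.load("top.npz")}
for n,p in ps.items():
    L=loc(cloud(p)); L=L[(L[:,0]>-150)&(L[:,0]<-78)&(abs(L[:,1])<25)&(L[:,2]>12)&(L[:,2]<125)]
    print(n,len(L))
    for a in range(-150,-78,5):
        t=L[(L[:,0]>=a)&(L[:,0]<a+5)]
        if len(t): print(a,len(t),np.percentile(t[:,2],[5,50,95]).round(),np.percentile(t[:,1],[5,95]).round())
E
```

```text
w 5033
-120 436 [60. 71. 72.] [-18.  14.]
-115 150 [61. 62. 64.] [-19.  14.]
-110 512 [25. 62. 64.] [-18.  14.]
-105 426 [32. 63. 64.] [-19.  13.]
-100 403 [46. 64. 65.] [-19.  13.]
-95 707 [63. 66. 78.] [-23.  19.]
-90 1130 [ 68.  78. 101.] [-20.  19.]
-85 710 [ 76.  99. 101.] [-23.  19.]
-80 559 [ 71.  83. 101.] [-24.  21.]
top 230
-120 17 [66. 71. 76.] [-15.  14.]
-115 24 [57. 63. 70.] [-15.  16.]
-110 25 [24. 62. 66.] [-16.  15.]
-105 27 [33. 63. 69.] [-17.  15.]
-100 26 [49. 62. 66.] [-16.  17.]
-95 27 [57. 63. 69.] [-14.  18.]
-90 35 [ 68.  79. 101.] [-21.  21.]
-85 34 [ 73.  99. 104.] [-21.  22.]
-80 15 [ 59.  96. 104.] [-23.  17.]
top0 314
-135 22 [ 99. 102. 105.] [-16.  18.]
-130 26 [ 94. 101. 104.] [-15.  17.]
-125 27 [ 90.  94. 100.] [-16.  17.]
-120 26 [ 87.  94. 100.] [-14.  16.]
-115 26 [86. 90. 96.] [-15.  16.]
-110 26 [82. 86. 91.] [-16.  17.]
-105 24 [78. 84. 87.] [-15.  17.]
-100 27 [77. 81. 84.] [-16.  17.]
-95 28 [ 77. 104. 110.] [-16.  16.]
-90 34 [ 73. 104. 109.] [-22.  19.]
-85 33 [ 76. 101. 108.] [-21.  22.]
-80 15 [ 59.  99. 105.] [-23.  16.]
```

Depth shows the claw swung out flat at z≈62 and the tab hanging down to z≈25, so the latch is fully open. Next is the handle.

>>> apply_moves --delta_rot '[[0,0,0],[0,0,0],[0,0,0],[0,0,0],[0,0,0],[0,0,0],[0,0,0],[0,0,0],[0,0,0],[0,0,0]]' --xyz '[[0.12,-0.6,-0.5],[0.12,-0.8,-0.1],[0,-0.8,0],[0,-0.8,0],[0,-0.8,0],[0,-0.8,0],[0,-0.8,0],[0,-0.8,0],[0,-0.8,0],[0,0,0]]' --hand '[-0.2,-0.2,-0.2,-0.2,-0.2,-0.2,-0.2,-0.2,-0.2,-0.2]'

```text
clock: 6.72
position: [567.1, 180.3, 188.4]
ee_rot: [-0.653, 0.757, -0.0, -0.001]
contact_force: [0.3, 1.0, 0.0]
gripper_width: 51.3
grasp_force: 0.0
```

Run:
```python
from h import *
from bench import arm, eyes
s=arm.read_state(); print(s["position"],s["gripper_width"],loc(s["position"][None]))
p=eyes.get_image("wrist"); cv2.imwrite("pics/w4.png",p["frame"][:,:,::-1])
L=loc(cloud(wrist(s,p)))
h=L[(L[:,0]>-60)&(L[:,0]<30)&(abs(L[:,1])<75)&(L[:,2]>143)&(L[:,2]<160)]
print(len(h), len(h) and np.percentile(h,[2,50,98],axis=0).round(1))
```

```text
[567.0902775  180.27926414 188.36644297] 51.28735182184033 [[-19.65488365  -3.1914683  188.36644297]]
4469 [[-27.3 -55.8 149.4]
 [-21.6 -10.  153.6]
 [-16.   47.9 155.4]]
```

View pics/w4.png

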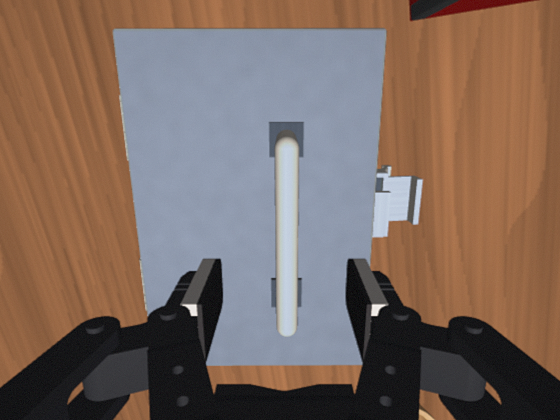

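The bar at (287,235) runs centred between the open fingers. I go down and close.

>>> apply_moves --delta_rot '[[0,0,0],[0,0,0],[0,0,0],[0,0,0],[0,0,0],[0,0,0],[0,0,0],[0,0,0],[0,0,0],[0,0,0],[0,0,0],[0,0,0]]' --xyz '[[0,0.08,0.58],[0,0,0.58],[0,0,0.58],[0,0,0.54],[0,0,0],[0,0,0],[0,0,0],[0,0,0],[0,0,0],[0,0,0],[0,0,0],[0,0,0]]' --hand '[-0.2,-0.2,-0.2,-0.2,-0.2,1,1,1,1,1,1,1]'

```text
clock: 7.77
position: [565.8, 181.5, 135.2]
ee_rot: [-0.654, 0.756, -0.002, 0.003]
contact_force: [6.7, -2.7, -3.8]
gripper_width: 9.9
grasp_force: 58.4
```

Run:
```python
from h import *
from bench import arm
s=arm.read_state(); l=loc(s["position"][None])[0]; print(l)
# handle at centre l0; arc about hinge rel (-95,58)
P=[]
for d in np.arange(0,73,4.):
    a=np.radians(148.6-d); P.append((111.3*np.cos(a),111.3*np.sin(a)))
D=np.diff(np.array(P),axis=0)/25
for r in D: print([0,round(-r[0],2),round(-r[1],2)],end=", ")
```

```text
[-21.08309617  -2.14900309 135.17536423]
[0, np.float64(-0.17), np.float64(-0.26)], [0, np.float64(-0.19), np.float64(-0.25)], [0, np.float64(-0.21), np.float64(-0.23)], [0, np.float64(-0.22), np.float64(-0.22)], [0, np.float64(-0.24), np.float64(-0.2)], [0, np.float64(-0.25), np.float64(-0.19)], [0, np.float64(-0.26), np.float64(-0.17)], [0, np.float64(-0.27), np.float64(-0.15)], [0, np.float64(-0.28), np.float64(-0.13)], [0, np.float64(-0.29), np.float64(-0.11)], [0, np.float64(-0.3), np.float64(-0.09)], [0, np.float64(-0.3), np.float64(-0.07)], [0, np.float64(-0.31), np.float64(-0.05)], [0, np.float64(-0.31), np.float64(-0.02)], [0, np.float64(-0.31), np.float64(-0.0)], [0, np.float64(-0.31), np.float64(0.02)], [0, np.float64(-0.31), np.float64(0.04)], [0, np.float64(-0.3), np.float64(0.06)],
```

>>> apply_moves --delta_rot '[[0,0,0],[0,0,0],[0,0,0],[0,0,0],[0,0,0],[0,0,0],[0,0,0],[0,0,0]]' --xyz '[[0,-0.17,-0.26],[0,-0.19,-0.25],[0,-0.21,-0.23],[0,-0.22,-0.22],[0,-0.24,-0.2],[0,-0.25,-0.19],[0,0,0],[0,0,0]]' --hand '[1,1,1,1,1,1,1,1]'

```text
clock: 8.43
position: [594.2, 177.2, 168.6]
ee_rot: [-0.654, 0.756, 0.001, -0.0]
contact_force: [-3.0, 3.4, -2.3]
gripper_width: 10.0
grasp_force: 59.1
```

>>> apply_moves --delta_rot '[[0,0,0],[0,0,0],[0,0,0],[0,0,0],[0,0,0],[0,0,0],[0,0,0],[0,0,0],[0,0,0],[0,0,0],[0,0,0],[0,0,0],[0,0,0],[0,0,0]]' --xyz '[[0,-0.26,-0.17],[0,-0.27,-0.15],[0,-0.28,-0.13],[0,-0.29,-0.11],[0,-0.3,-0.09],[0,-0.3,-0.07],[0,-0.31,-0.05],[0,-0.31,-0.02],[0,-0.31,0],[0,-0.31,0.02],[0,-0.31,0.04],[0,-0.3,0.06],[0,0,0],[0,0,0]]' --hand '[1,1,1,1,1,1,1,1,1,1,1,1,1,1]'

```text
clock: 9.6
position: [685.1, 163.6, 189.9]
ee_rot: [-0.655, 0.756, -0.003, 0.003]
contact_force: [-0.5, 0.5, 6.4]
gripper_width: 9.1
grasp_force: 61.3
```

Run:
```python
from h import *
from bench import arm, eyes
s=arm.read_state(); print(loc(s["position"][None]),s["contact_force"])
q=eyes.get_image("scene"); w=eyes.get_image("wrist")
b=cv2.resize(q["frame"][130:290,220:400,::-1],(472,420))
cv2.imwrite("pics/w5.png",cv2.resize(np.hstack([w["frame"][:,:,::-1],b]),(800,325)))
```

```text
[[ 99.51248031  -2.62816713 189.858339  ]] [-0.50272379  0.47579133  6.44644361]
```

View pics/w5.png

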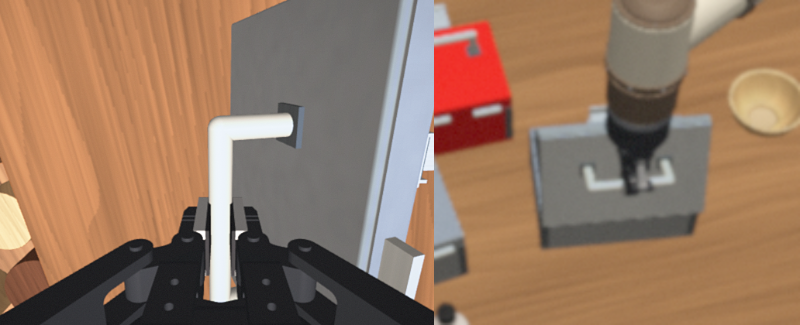

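The lid stands at about 72° with the bar still gripped at (222,215). I open partway so as not to push the lid, then withdraw upwards.

>>> apply_moves --delta_rot '[[0,0,0],[0,0,0],[0,0,0],[0,0,0],[0,0,0],[0,0,0],[0,0,0],[0,0,0],[0,0,0],[0,0,0],[0,0,0],[0,0,0],[0,0,0],[0,0,0],[0,0,0]]' --xyz '[[0,0,0],[0,0,0],[0,0,0],[0,0,0],[0,0,0],[0,-0.1,-0.3],[0,0,-0.5],[0,0,-0.6],[0,0,-0.8],[0,0,-0.8],[0,0,-0.8],[0,0,-0.8],[0,0,-0.8],[0,0,-0.6],[0,0,0]]' --hand '[0.3,0.3,0.3,0.3,0.3,0.3,0.3,0.3,0.3,0.3,0.3,0.3,0.3,0.3,0.3]'

```text
clock: 10.95
position: [686.5, 163.6, 339.4]
ee_rot: [-0.654, 0.756, -0.002, 0.004]
contact_force: [0.1, -0.2, 0.8]
gripper_width: 29.9
grasp_force: 0.0
```

Run:
```python
from h import *
from bench import arm, eyes
s=arm.read_state(); print(s["clock"],s["position"],s["contact_force"])
q=eyes.get_image("scene"); w=eyes.get_image("top")
L=loc(cloud(w)); L=L[(abs(L[:,1])<105)&(abs(L[:,1])>60)&(L[:,0]>0)&(L[:,0]<140)&(L[:,2]>125)&(L[:,2]<250)]
print(np.percentile(L,[2,50,98],axis=0).round())
L=loc(cloud(q)); L=L[(abs(L[:,1])<105)&(abs(L[:,1])>60)&(L[:,0]>0)&(L[:,0]<140)&(L[:,2]>125)&(L[:,2]<225)]
print("deg from slope",np.degrees(np.arctan2(1,-np.polyfit(L[:,2],L[:,0],1)[0])),len(L))
b=cv2.resize(q["frame"][130:330,190:420,::-1],(483,420))
cv2.imwrite("pics/w6.png",cv2.resize(np.hstack([w["frame"][60:340,80:480,::-1],cv2.resize(b,(322,280))]),(800,310)))
```

```text
10.95 [686.52382874 163.59650033 339.35932927] [ 0.06095219 -0.16220137  0.8096796 ]
[[  28. -103.  132.]
 [  47.  -60.  231.]
 [  81.  103.  240.]]
deg from slope 71.91580379676516 1030
```

View pics/w6.png

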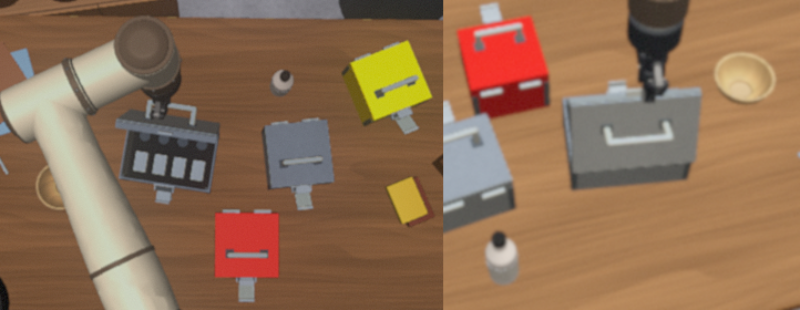

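The lid stands at about 72° with its handle free at (640,135). The narrow case at (300,160) is still latched, and the bottle and bowl are where they were.

```bash
python3 -c "
from bench import arm
print(arm.job_done())"
```

```text
the job is handed in; nothing more can be done
None
```

The wider case's latch is fully open and its lid stands at about 72° with the gripper clear; the narrower case is still latched, the bottle and bowl look unmoved, and the job was handed in at about 11 s.

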